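# Reject the tired spring clamps on a garage bench

## Robot

A 6-joint arm with a two-finger parallel gripper is mounted at the origin on the work surface. World frame = base frame: x ahead of the robot, y to its left, z up, the work surface at z = 0. Lengths are in m, angles in rad, forces in N, time in s.
With the tool pointing down it reaches from about 0.425 to 0.95 m from the base axis. Payload 3.5 kg.
Tool frame: the origin (TCP) lies at the very end of the fingers, on their centre line; the grasp point (between the pads) lies 19 mm behind it; z points along the fingers, y is the direction in which the jaws open and shut (so a half turn about z gives the same grasp; the last joint's range is limited). The gripper opens to 85 mm and grips with 20 to 120 N. Pads are 22 mm wide; open, the fingers measure 114 mm over their backs; the gripper's body (76 mm by 85 mm) begins 54 mm behind the grasp point. The pads swing forward as they close: fully open they stand 13 mm farther back than shut.
Start: joints at [1.072, 0.286, 1.577, -0, 1.279, -0.15], TCP at [0.231, 0.634, 0.231] pointing down, gripper open.
Joint ranges: [-2.77, 2.77], [-0.9, 2.22], [0.21, 2.48], [-1.53, 4.67], [0.24, 2.81], [-2.84, 2.84]. Speed limits (rad/s): [2.79, 2.79, 3.14, 3.14, 3.14, 3.14].

## Interface

Orientations are given as a unit quaternion [x, y, z, w].
In Python, from plant import ctrl, eyes, ticket gives the robot as it stands.
- The arm moves only by the tool send_rows, never from a script. Its arguments are lists of equal length, an entry for each row: "translation": the shift along the tool's x, y, z in units of 30 mm (1.0 is 30 mm), a list of three; "rotation": the turn, a rotation vector about the tool's x, y, z in units of 5 degrees (1.0 is 5 degrees), a list of three; "grip": the finger opening in mm, from 0 to 85.4. A call has 1 to 5 rows; each row shifts and turns the commanded pose from where the row before left it, along the tool's axes as they then stand; what a row does not reach is not made up. A row lasts 1/8 s, in which the tool goes at most 62.5 mm and 10.7 degrees, less where a joint would pass 70% of its speed; a pose out of reach is approached as far as the arm can. A call is refused whole if a number of a shift passes 1 or a number of a turn 1, either way. A call with a gripper value outside its range is refused whole. The fingers move at their own pace and stop on an object; "squeeze" is the grip in N (left out, the last holds). Time passes only in rows, so rows that do not move let the fingers close. It gives the time, the measured TCP pose, the force and the opening at its end, in the units of the state.
- ctrl.get_state(): the state, without advancing time (a new reading comes with each control period).
- eyes.read_camera(name): name is "side" or "top"; returns a dict with "image" (480x640x3 uint8, blue, green, red), "mtx" (3x3 intrinsics, pixels), "xyz" and "orientation" of the camera in the world. Camera axes: x right, y down, z forward; pixel columns grow to the right and rows downward; lengths in m; the calibration is good to about 2 mm. A picture is of the moment at which its call begins. There is no depth.
- ticket.sign_off(): hands the job in, once; it reports no verdict.
The state is a dict: "time": time; "qpos": joint angles; "dq": joint speeds; "joint_efforts": joint torques, N m; "eef_pos": TCP position; "tcp_rot": TCP orientation; "contact_force": force on the tool from outside, world axes, zero at the start; "wrist_torque": the same for the moment, N m; "opening": opening from 0.0 (shut) to 1.0 (fully open).
Only numpy, scipy, OpenCV 4.12 (cv2) and the standard library are available. Lean on these libraries where they do the work, as an engineer would, in place of code of your own. Each camera call takes 0.05 s, during which the arm holds its last target. There are 200 camera calls.

## Task

Two of the five spring clamps on the two clamp boards have gone weak. Squeeze the clamps by their handles to feel which, and put the two weak ones in the white tub, each lying flat on its floor, neither on top of the other nor leaning on a wall. The stiff clamps must stay in their places on the boards, and everything else on the bench must stay where it is.

Things in the scene. Friction and masses are not known exactly. Their poses are not given: they have to be found in the camera images.
- place_1 (a point): Where a clamp's two grips are: the point midway between them, 12 mm above the board (20 above the bench), true to 4 mm and 0.08 rad for the clamp. x points from the clamp's handles to its jaws, y across the handles. Clamps are black, alike, V-shaped, lie on their side, 105 mm long, 24 mm thick, about 80 g; a clamp reaches 16 mm behind the point and 89 ahead.
- place_2 (a point): As place_1, on the same board (middle place). Clamps: 60 mm wide over the two grips, the widest place, where each handle has a flat outer face 18 mm long, parallel to x; 12 mm at the jaw tips; pivot 45 mm ahead of the point. Squeezing the grips together along y opens the jaws, with a hard stop at about 39 mm over the grips; released, it springs back to 60.
- place_3 (a point): As place_1, on the same board. Springs: a weak clamp yields from about 4 N on each grip and is squeezed to the stop by 10 N; a stiff one does not yield below 33 N. So squeeze with about 15 N: it goes to the stop (weak) or stays at about 60 mm (stiff). At that squeeze a clamp can be lifted by its grips and carried.
- place_4 (a point): As place_1, on the two-place board. Which clamps are weak changes with every start: any place can hold one; only squeezing shows it.
- place_5 (a point): As place_4, the other place on the two-place board. These five points belong to the boards: they do not follow a clamp that is taken away.
- board_3: Light grey laminate clamp board, fixed, 116 (x) x 295 (y) x 8 mm, with three like places 95 mm apart along y (place_1 to place_3), each marked with a dark outline and holding one clamp. Origin at the centre of its underside. The handles point to its -x, the jaws to +x.
- board_2: Light grey laminate clamp board, fixed, 116 (x) x 200 (y) x 8 mm, with two like places 95 mm apart along y (place_4, place_5), each holding one clamp. Origin at the centre of its underside. The handles point to its -x, the jaws to +x; it stands about the other way round from board_3.
- scrap_tub: White plastic tub for the weak clamps, fixed; origin at the centre of its underside. Outside 150 mm (x) by 195 mm (y), rim 60 mm above the bench; walls and floor 5 mm thick, so inside 140 by 185 mm. Two clamps fit flat side by side, each along x, with their middle lines at y = -44 and +44 mm.
- file: bystander: file lying along its x, 172 mm long, wooden handle 18 mm thick towards -x; origin under the handle's front end
- tape_roll: bystander: roll of tape lying flat, 76 mm across, 25 mm high; origin at the centre of its underside
- screw_jar: bystander: upright glass jar, 56 mm across, 75 mm high; origin at the centre of its underside
- offcut: bystander: flat wooden off-cut 60 x 90 x 19 mm; origin at the centre of its underside
- tape_measure: bystander: grey tape measure standing on edge, 65 x 34 mm, 60 mm high; origin at the centre of its underside
Not all that is in view belongs to the job. Leave any green or red look-alike of the board_2 alone.

How it is judged:
By the outcome, as a careful person would: the job done as asked, in the order asked, and still so for the second after the job is handed in, with the robot touching nothing.
It also fails if it takes over 67 s, if anything falls off the work surface, if the arm or the gripper's body presses on something with over 40 N, if the wrist force passes 120 N, or if a joint passes its speed limit or range.

## Working session

There is one attempt and no reset: what is moved stays moved. The work goes in short steps, Python scripts to look and compute and a tool call to move; the robot and the scene stay as the last step left them, time stands still between calls to the robot, and variables do not carry over. Pictures are saved under pics/ and viewed, about 8 in all and at most 12, crops included, and the job is handed in when it is done.

Besides the shell and the picture viewer there is one more tool, called after "Emit:" as name(argument=value, ...) on one line, values as JSON. send_rows: Moves the arm, as the interface text tells. Its arguments: {"type":"object","properties":{"translation":{"type":"array"},"rotation":{"type":"array"},"grip":{"type":"array"},"squeeze":{"type":"number"}},"required":["translation","rotation","grip"]}

```bash
ls; mkdir -p pics; cat > h.py <<'E'
import numpy as np, cv2
from scipy.spatial.transform import Rotation as R
from plant import ctrl, eyes, ticket
def ray(cam,px,z):
    d=R.from_quat(cam["orientation"]).apply(np.linalg.inv(cam["mtx"])@np.array([px[0],px[1],1.0]))
    o=np.array(cam["xyz"]); return o+d*(z-o[2])/d[2]
def proj(cam,p):
    q=R.from_quat(cam["orientation"]).inv().apply(np.array(p)-np.array(cam["xyz"])); u=np.array(cam["mtx"])@q; return u[:2]/u[2]
E
python3 - <<'E'
from h import *
import pickle
for n in("top","side"):
    c=eyes.read_camera(n); pickle.dump(c,open(n+"0.pkl","wb")); cv2.imwrite(f"pics/{n}0.png",c["image"]); print(n,c["xyz"],c["orientation"],np.array(c["mtx"]).tolist())
print(ctrl.get_state())
E
```

```text
pics
top [0.19076121 0.17279783 1.73584316] [ 0.70975653 -0.69831382  0.06892273 -0.06207364] [[586.0584121425358, 0.0, 318.3885298944009], [0.0, 586.0584121425358, 239.96216213506938], [0.0, 0.0, 1.0]]
side [-0.03753896 -0.58182547  1.0058932 ] [ 0.88589883 -0.27013485  0.11743836 -0.35835548] [[575.2967592206891, 0.0, 312.56556311914846], [0.0, 575.2967592206891, 250.04991663039718], [0.0, 0.0, 1.0]]
{'time': 0.1, 'qpos': array([ 1.07197861e+00,  2.87112073e-01,  1.57804595e+00,  1.06887304e-05,
        1.27861973e+00, -1.49994900e-01]), 'dq': array([ 0.00086688, -0.00063904, -0.00454211, -0.00011023, -0.00253384,
       -0.00129445]), 'joint_efforts': array([-1.31637039e-04, -4.07291257e+01, -2.93705070e+01, -2.04598273e-04,
        3.30904986e-03,  1.78146564e-06]), 'eef_pos': array([0.23038351, 0.63382394, 0.23005386]), 'tcp_rot': array([ 1.73529925e-01,  9.84827991e-01, -1.03393419e-03, -3.53096139e-04]), 'contact_force': array([ 0.83739598, -0.80466488,  0.82417996]), 'wrist_torque': array([0.03032603, 0.00261996, 0.00254109]), 'opening': 0.9996137430826875}
```

View pics/top0.png

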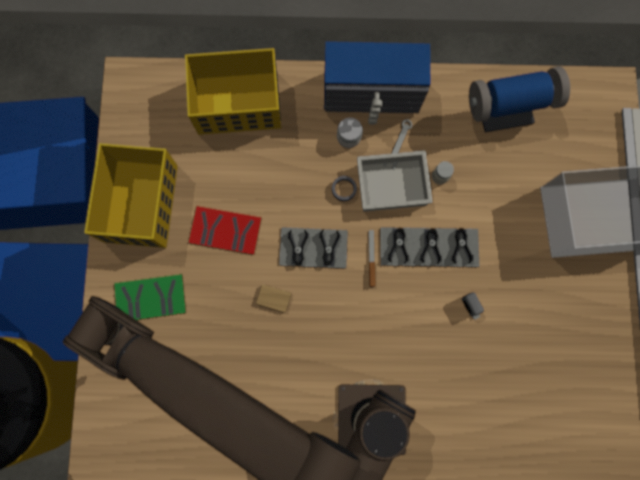

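View pics/side0.png

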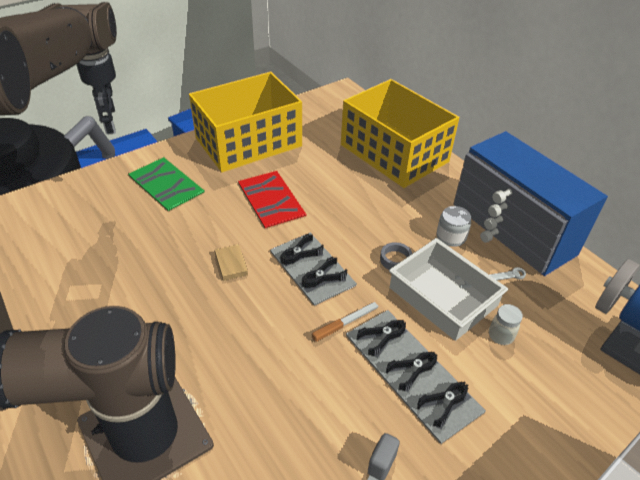

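Top view: board_3 is at (430,247) with three clamps, board_2 at (313,248) with two, and the tub at (395,180). Bystanders are the file (372,258), offcut (273,299), tape roll (344,189), jar (443,172) and tape measure (473,304). Look-alikes to leave alone are the red board (225,230) and the green board (150,297).

```bash
cat > m.py <<'E'
from h import *
import pickle
top=pickle.load(open("top0.pkl","rb")); im=top["image"]
hsv=cv2.cvtColor(im,cv2.COLOR_BGR2HSV)
def rect(name,x0,y0,x1,y1,z,mask):
    m=np.zeros_like(mask); m[y0:y1,x0:x1]=mask[y0:y1,x0:x1]
    cs,_=cv2.findContours(m,cv2.RETR_EXTERNAL,cv2.CHAIN_APPROX_NONE); c=max(cs,key=cv2.contourArea)
    w=np.array([ray(top,p[0],z)[:2] for p in c],np.float32)
    r=cv2.minAreaRect(w); print(name,np.round(r[0],4),np.round(r[1],4),round(r[2],2),np.round(cv2.boxPoints(r),3).tolist()); return r
grey=((hsv[...,1]<70)).astype(np.uint8)*255
grey=cv2.morphologyEx(grey,cv2.MORPH_CLOSE,np.ones((3,3)))
rect("b3",376,220,485,272,.008,grey)
rect("b2",272,222,352,272,.008,grey)
rect("tub",353,145,435,215,.06,grey)
black=((hsv[...,2]<60)).astype(np.uint8)*255
for n,b in dict(b3=(376,222,485,272),b2=(272,224,352,272)).items():
    m=np.zeros_like(black); x0,y0,x1,y1=b; m[y0:y1,x0:x1]=black[y0:y1,x0:x1]
    m=cv2.morphologyEx(m,cv2.MORPH_CLOSE,np.ones((3,3)))
    cs,_=cv2.findContours(m,cv2.RETR_EXTERNAL,cv2.CHAIN_APPROX_NONE)
    for c in cs:
        if cv2.contourArea(c)<80: continue
        w=np.array([ray(top,p[0],.026)[:2] for p in c],np.float32); r=cv2.minAreaRect(w)
        print(n,"clamp",cv2.boundingRect(c),np.round(r[0],4),np.round(r[1],4),round(r[2],1))
cv2.imwrite("pics/crop0.png",cv2.resize(np.hstack([im[140:275,265:490]]),None,fx=3.5,fy=3.5,interpolation=cv2.INTER_CUBIC))
E
python3 m.py
```

```text
b3 [ 0.5014 -0.1742] [0.1168 0.2958] 0.07 [[0.4429999887943268, -0.026000000536441803], [0.4429999887943268, -0.32199999690055847], [0.5600000023841858, -0.32199999690055847], [0.5600000023841858, -0.026000000536441803]]
b2 [0.4931 0.1742] [0.2009 0.1169] 88.27 [[0.4320000112056732, 0.07599999755620956], [0.5479999780654907, 0.07199999690055847], [0.5540000200271606, 0.27300000190734863], [0.43799999356269836, 0.2759999930858612]]
tub [ 0.7029 -0.0704] [0.1932 0.2272] 6.63 [[0.593999981880188, 0.03099999949336052], [0.6200000047683716, -0.1940000057220459], [0.8119999766349792, -0.1720000058412552], [0.7860000133514404, 0.05400000140070915]]
b3 clamp (450, 229, 23, 35) [ 0.5016 -0.2614] [0.1012 0.0669] 4.8
b3 clamp (419, 229, 23, 35) [ 0.5002 -0.1732] [0.0652 0.1024] 88.7
b3 clamp (387, 229, 22, 34) [ 0.4998 -0.0763] [0.0622 0.0995] 89.6
b2 clamp (318, 231, 22, 36) [0.4868 0.1284] [0.1051 0.0625] 0.5
b2 clamp (287, 231, 21, 35) [0.4868 0.2217] [0.1021 0.0595] 1.0
```

View pics/crop0.png

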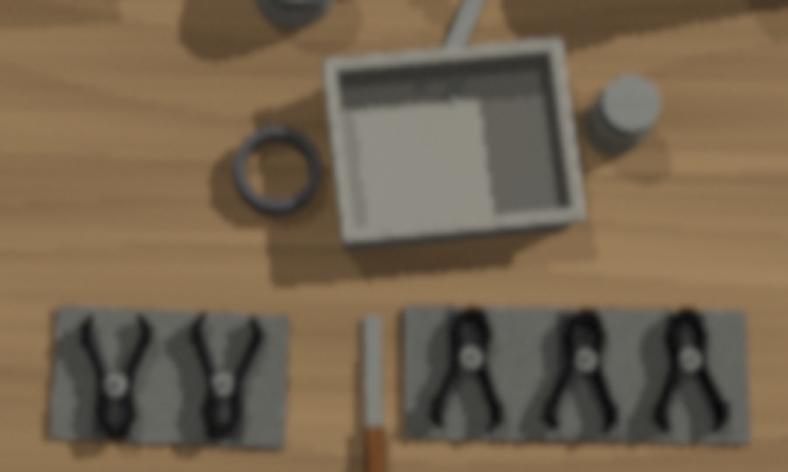

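Handles on board_3 point to -x (down in the image), and on board_2 to +x. The pivots in the crop are at (471,357), (586,359), (690,359), (116,384) and (223,383). The tub rim corners are about (325,60), (562,38), (582,218) and (345,242).

```bash
cat > m2.py <<'E'
from h import *
import pickle
top=pickle.load(open("top0.pkl","rb")); side=pickle.load(open("side0.pkl","rb"))
f=lambda u,v:(u/3.5+265-.36,v/3.5+140-.36)
print("tub corners",[np.round(ray(top,f(*p),.06)[:2],4).tolist() for p in [(325,60),(562,38),(582,218),(345,242)]])
P=np.array([ray(top,f(*p),.06)[:2] for p in [(325,60),(562,38),(582,218),(345,242)]])
print("c",P.mean(0),"yaw",np.degrees(np.arctan2(*( (P[0]+P[1]-P[2]-P[3])[::-1]))), "sizes",np.linalg.norm(P[0]-P[1]),np.linalg.norm(P[1]-P[2]))
for n,pv,h1,h2 in [(1,(471,357),(437,422),(494,424)),(2,(586,359),(549,424),(609,424)),(3,(690,359),(661,424),(720,424)),(4,(116,384),(86,325),(147,325)),(5,(223,383),(197,325),(256,325))]:
    a=ray(top,f(*pv),.032)[:2]; b=[ray(top,f(*h),.026)[:2] for h in(h1,h2)]
    print(n,"pivot",np.round(a,4),"mid handles",np.round((b[0]+b[1])/2,4),"w",np.linalg.norm(b[0]-b[1]))
# side view: same points by pivots (bright blobs near predicted)
g=cv2.cvtColor(side["image"],cv2.COLOR_BGR2GRAY)
for n,pv in enumerate([(471,357),(586,359),(690,359),(116,384),(223,383)],1):
    u,v=proj(side,ray(top,f(*pv),.032)).round().astype(int); w=12
    s=g[v-w:v+w+1,u-w:u+w+1]; m=(s>150).astype(np.uint8)
    k,l,st,ce=cv2.connectedComponentsWithStats(m)
    c=[(st[i,4],np.round(ray(side,(ce[i]+[u-w,v-w]),.032)[:2],4).tolist()) for i in range(1,k) if 6<st[i,4]<120]; print(n,(u,v),c)
E
python3 m2.py; cat m2.py >/dev/null
```

```text
tub corners [[0.7606, 0.0458], [0.7842, -0.1576], [0.6254, -0.1715], [0.601, 0.0285]]
c [ 0.69279036 -0.0637045 ] yaw 5.60628137736729 sizes 0.20470309331108147 0.15939086144816153
1 pivot [ 0.5098 -0.0807] mid handles [ 0.4541 -0.0764] w 0.048164681412471426
2 pivot [ 0.5097 -0.1782] mid handles [ 0.4549 -0.1723] w 0.050774473691106305
3 pivot [ 0.5113 -0.2665] mid handles [ 0.4565 -0.2667] w 0.04998955613008559
4 pivot [0.4815 0.219 ] mid handles [0.5333 0.2198] w 0.05182479313420771
5 pivot [0.4839 0.1289] mid handles [0.535  0.1263] w 0.050186752470402995
1 (np.int64(387), np.int64(329)) [(np.int32(24), [0.5092, -0.0495]), (np.int32(51), [0.5322, -0.0617]), (np.int32(33), [0.5066, -0.0824])]
2 (np.int64(418), np.int64(362)) [(np.int32(55), [0.5211, -0.1542]), (np.int32(42), [0.5071, -0.1789])]
3 (np.int64(450), np.int64(394)) [(np.int32(44), [0.5087, -0.2677])]
4 (np.int64(297), np.int64(249)) [(np.int32(76), [0.4783, 0.2532]), (np.int32(9), [0.5052, 0.2098]), (np.int32(16), [0.4791, 0.2165])]
5 (np.int64(320), np.int64(272)) [(np.int32(63), [0.4816, 0.1599]), (np.int32(14), [0.5061, 0.1183]), (np.int32(21), [0.4813, 0.1265])]
```

Emit:
send_rows(translation=[[-1, -0.7, 0.3], [-1, -0.7, 0.3], [-1, -0.8, 0.3], [-1, -0.9, 0.3], [-1, -1, 0.3]], rotation=[[0, 0, -1], [0, 0, -1], [0, 0, -1], [0, 0, -0.66], [0, 0, 0]], grip=[76, 76, 76, 76, 76], squeeze=15)

```text
time: 0.72
eef_pos: [0.3577, 0.4859, 0.1855]
tcp_rot: [0.014, 1.0, -0.0, -0.0]
contact_force: [1.2, 0.5, -1.1]
opening: 0.891
```

```bash
cat > go.py <<'E'
import sys
from h import *
def tub():
    import pickle
    top=pickle.load(open("top0.pkl","rb")); hsv=cv2.cvtColor(top["image"],cv2.COLOR_BGR2HSV)
    g=(hsv[...,1]<45).astype(np.uint8)*255; m=np.zeros_like(g); m[145:215,353:435]=g[145:215,353:435]
    m=cv2.morphologyEx(m,cv2.MORPH_OPEN,np.ones((11,11)))
    c=max(cv2.findContours(m,0,1)[0],key=cv2.contourArea)
    r=cv2.minAreaRect(np.array([ray(top,p[0],.06)[:2] for p in c],np.float32)); print("tub",r)
def to(x,y,z,yaw):
    s=ctrl.get_state(); T=R.from_quat(s["tcp_rot"]); p=s["eef_pos"]
    want=R.from_matrix(np.array([[-1,0,0],[0,1,0],[0,0,-1]]).T); want=R.from_euler("z",yaw,degrees=True)*want
    print("t",round(s["time"],2),"p",np.round(p,4),"open mm",round(s["opening"]*85.4,1),"F",np.round(s["contact_force"],1))
    print("turn units",np.round((T.inv()*want).as_rotvec(degrees=True)/5,2),"shift units: now-axes",np.round(T.inv().apply(np.array([x,y,z])-p)/.03,2),"final axes",np.round(want.inv().apply(np.array([x,y,z])-p)/.03,2))
if __name__=="__main__":
    if len(sys.argv)>5: tub()
    to(*map(float,sys.argv[1:5]))
E
python3 go.py .527 .219 .10 -1.7 t
```

```text
tub ((0.6911458373069763, -0.06389344483613968), (0.16685551404953003, 0.2087699919939041), 6.512237548828125)
t 0.72 p [0.3577 0.4859 0.1855] open mm 76.1 F [ 1.2  0.5 -1.1]
turn units [-0.01 -0.01  0.01] shift units: now-axes [-5.9  -8.73  2.85] final axes [-5.91 -8.73  2.85]
```

Emit:
send_rows(translation=[[-0.7, -1, 0.3], [-0.7, -1, 0.3], [-0.7, -1, 0.3], [-0.7, -1, 0.3], [-0.7, -1, 0.3]], rotation=[[0, 0, 0], [0, 0, 0], [0, 0, 0], [0, 0, 0], [0, 0, 0]], grip=[76, 76, 76, 76, 76])

```text
time: 1.35
eef_pos: [0.458, 0.3329, 0.1406]
tcp_rot: [0.015, 1.0, -0.0, -0.0]
contact_force: [0.2, -1.0, -0.5]
opening: 0.891
```

Emit:
send_rows(translation=[[-0.7, -1, 0.3], [-0.7, -1, 0.3], [-0.5, -1, 0.3], [0, 0, 0], [0, 0, 0]], rotation=[[0, 0, 0], [0, 0, 0], [0, 0, 0], [0, 0, 0], [0, 0, 0]], grip=[76, 76, 76, 76, 76])

```text
time: 1.98
eef_pos: [0.5118, 0.2427, 0.1141]
tcp_rot: [0.015, 1.0, 0.0, -0.0]
contact_force: [-0.3, -0.1, -0.2]
opening: 0.889
```

```bash
python3 go.py .527 .219 .10 -1.7; python3 - <<'E'
from h import *
import pickle
for n in ("top","side"):
    c=eyes.read_camera(n); pickle.dump(c,open(n+"1.pkl","wb"))
    for p in [(.527,.219,.032),(.48,.218,.032)]: print(n,proj(c,p))
im=c["image"]; cv2.imwrite("pics/s1.png",cv2.resize(im[190:330,230:400],None,fx=4,fy=4,interpolation=cv2.INTER_CUBIC))
E
```

```text
t 1.98 p [0.5118 0.2427 0.1141] open mm 75.9 F [-0.3 -0.1 -0.2]
turn units [ 0.   -0.01  0.  ] shift units: now-axes [-0.53 -0.78  0.47] final axes [-0.53 -0.78  0.47]
top [298.11374578 234.20119588]
top [298.10864379 249.84695271]
side [313.30889321 241.38604353]
side [297.14831584 249.34618205]
```

View pics/s1.png

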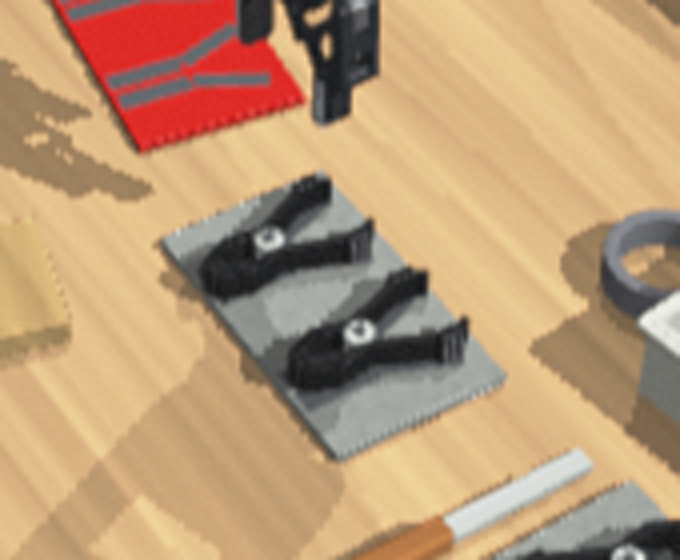

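View 4 (side crop) shows both board_2 clamps clear of the fingers. The ribbed grips of place_4 are at about (360,229) and (316,184) in the crop, and those of place_5 at (457,325) and (412,276).

```bash
python3 - <<'E'
from h import *
import pickle
c=pickle.load(open("side1.pkl","rb"))
for n,a,b,pv in [(4,(360,229),(316,184),(269,238)),(5,(457,325),(412,276),(361,331))]:
    w=[ray(c,(p[0]/4+230-.4,p[1]/4+190-.4),.032)[:2] for p in(a,b,pv)]
    print(n,np.round(w,4).tolist(),"mid",np.round((w[0]+w[1])/2,4),np.linalg.norm(w[0]-w[1]))
E
```

```text
4 [[0.5291, 0.1955], [0.5287, 0.2417], [0.4799, 0.2191]] mid [0.5289 0.2186] 0.04620336788927899
5 [[0.5315, 0.1016], [0.5325, 0.1471], [0.483, 0.1281]] mid [0.532  0.1243] 0.045599497612921105
```

Emit:
send_rows(translation=[[-0.53, -0.78, 0.2], [0, 0, 0.8], [0, 0, 0.8], [0, 0, 0.8], [0, 0, 0.5]], rotation=[[0, 0, 0], [0, 0, 0], [0, 0, 0], [0, 0, 0], [0, 0, 0]], grip=[76, 76, 76, 76, 76])

```text
time: 2.7
eef_pos: [0.5265, 0.2194, 0.0203]
tcp_rot: [0.014, 1.0, -0.0, -0.001]
contact_force: [-0.0, 0.1, 1.0]
opening: 0.893
```

Emit:
send_rows(translation=[[0, 0, 0.3], [0, 0, 0]], rotation=[[0, 0, 0], [0, 0, 0]], grip=[76, 76])

```text
time: 2.95
eef_pos: [0.5271, 0.2189, 0.0121]
tcp_rot: [0.014, 1.0, -0.0, -0.0]
contact_force: [0.5, 0.5, -0.2]
opening: 0.89
```

```bash
python3 go.py .527 .219 .011 -1.7; python3 - <<'E'
from h import *
c=eyes.read_camera("side"); im=c["image"]; cv2.imwrite("pics/s2.png",cv2.resize(im[170:310,230:400],None,fx=4,fy=4,interpolation=cv2.INTER_CUBIC))
E
```

```text
t 2.95 p [0.5271 0.2189 0.0121] open mm 76.0 F [ 0.5  0.5 -0.2]
turn units [-0.   -0.01  0.01] shift units: now-axes [0.   0.   0.04] final axes [0.   0.   0.04]
```

View pics/s2.png

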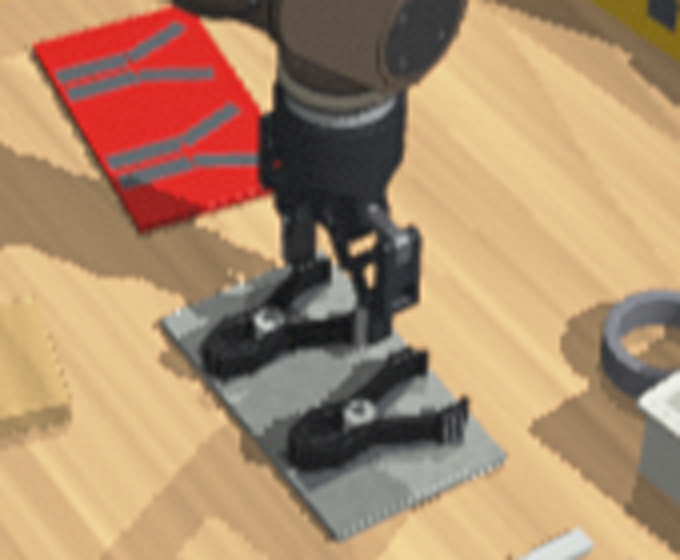

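View 5 shows the fingers straddling the place_4 clamp, outside both grips and clear of its neighbour. I'll squeeze it now at 15 N.

Emit:
send_rows(translation=[[0, 0, 0], [0, 0, 0], [0, 0, 0], [0, 0, 0], [0, 0, 0]], rotation=[[0, 0, 0], [0, 0, 0], [0, 0, 0], [0, 0, 0], [0, 0, 0]], grip=[30, 30, 30, 30, 30], squeeze=15)

```text
time: 3.62
eef_pos: [0.5284, 0.2189, 0.0136]
tcp_rot: [0.015, 1.0, 0.0, 0.001]
contact_force: [-1.1, 0.4, 5.8]
opening: 0.693
```

Emit:
send_rows(translation=[[0, 0, 0], [0, 0, 0], [0, 0, 0]], rotation=[[0, 0, 0], [0, 0, 0], [0, 0, 0]], grip=[30, 30, 30])

```text
time: 4.0
eef_pos: [0.5284, 0.2189, 0.0136]
tcp_rot: [0.015, 1.0, 0.0, 0.001]
contact_force: [-0.2, 0.4, 6.3]
opening: 0.694
```

Opening is 59 mm, so place_4 is stiff. On to place_5.

Emit:
send_rows(translation=[[0, 0, 0], [0, 0, 0], [0, 0, -0.8], [0, 0, -0.8], [0, -0.8, 0]], rotation=[[0, 0, 0], [0, 0, 0], [0, 0, 0], [0, 0, 0], [0, 0, 0.2]], grip=[76, 76, 76, 76, 76])

```text
time: 4.62
eef_pos: [0.5281, 0.1954, 0.0624]
tcp_rot: [0.023, 1.0, 0.0, 0.002]
contact_force: [0.9, -1.0, -0.1]
opening: 0.891
```

Emit:
send_rows(translation=[[-0.08, -0.8, 0], [-0.08, -0.8, 0], [0, -0.73, 0], [0, 0, 0.3], [0, 0, 0]], rotation=[[0, 0, 0], [0, 0, 0], [0, 0, 0], [0, 0, 0], [0, 0, 0]], grip=[76, 76, 76, 76, 76])

```text
time: 5.25
eef_pos: [0.527, 0.1248, 0.0498]
tcp_rot: [0.024, 1.0, 0.0, -0.001]
contact_force: [-1.1, -0.4, -0.2]
opening: 0.886
```

```bash
python3 go.py .529 .1248 .014 -2.7
```

```text
t 5.25 p [0.527  0.1248 0.0498] open mm 75.7 F [-1.1 -0.4 -0.2]
turn units [-0.   -0.03  0.  ] shift units: now-axes [-0.07  0.    1.19] final axes [-0.07  0.    1.19]
```

Emit:
send_rows(translation=[[-0.07, 0, 0.4], [0, 0, 0.5], [0, 0, 0.3], [0, 0, 0], [0, 0, 0]], rotation=[[0, 0, 0], [0, 0, 0], [0, 0, 0], [0, 0, 0], [0, 0, 0]], grip=[76, 76, 76, 76, 30])

```text
time: 5.88
eef_pos: [0.5305, 0.1246, 0.0155]
tcp_rot: [0.023, 1.0, 0.0, 0.0]
contact_force: [-0.4, 0.2, 5.3]
opening: 0.698
```

Emit:
send_rows(translation=[[0, 0, 0], [0, 0, 0], [0, 0, 0], [0, 0, 0], [0, 0, 0]], rotation=[[0, 0, 0], [0, 0, 0], [0, 0, 0], [0, 0, 0], [0, 0, 0]], grip=[30, 30, 30, 30, 30])

```text
time: 6.5
eef_pos: [0.5335, 0.1246, 0.019]
tcp_rot: [0.023, 1.0, 0.0, 0.003]
contact_force: [-1.6, -0.6, 9.3]
opening: 0.442
```

Opening went to 37.7 mm at the stop, so place_5 is weak. I'll lift it and carry it to the tub.

Emit:
send_rows(translation=[[0, 0, -0.4], [0, 0, -0.8], [0, 0, -0.8], [0, 0, -0.8], [0, 0, -0.9]], rotation=[[0, 0, 0], [0, 0, 0], [0, 0, 0], [0, 0, 0], [0, 0, -0.6]], grip=[30, 30, 30, 30, 30])

```text
time: 7.12
eef_pos: [0.5297, 0.1244, 0.1272]
tcp_rot: [-0.003, 1.0, -0.0, -0.0]
contact_force: [0.3, 0.3, -1.0]
opening: 0.435
```

Emit:
send_rows(translation=[[-0.5, -0.4, 0], [-0.7, -0.6, 0], [-0.8, -0.6, 0], [0, 0, 0]], rotation=[[0, 0, -0.6], [0, 0, -0.6], [0, 0, 0], [0, 0, 0]], grip=[30, 30, 30, 30])

```text
time: 7.62
eef_pos: [0.5944, 0.0794, 0.1269]
tcp_rot: [-0.054, 0.999, -0.0, 0.001]
contact_force: [-0.7, -0.1, -1.1]
opening: 0.435
```

```bash
python3 go.py .7237 -.0192 .13 6.4;  python3 - <<'E'
from h import *
import pickle
a=eyes.read_camera("side"); b=eyes.read_camera("top"); pickle.dump((a,b),open("s3.pkl","wb"))
f=lambda im:cv2.resize(im,None,fx=3,fy=3,interpolation=cv2.INTER_CUBIC)
cv2.imwrite("pics/s3.png",np.hstack([f(a["image"][180:340,300:430]),f(b["image"][130:290,270:400])]))
E
```

```text
t 7.62 p [0.5944 0.0794 0.1269] open mm 37.2 F [-0.7 -0.1 -1.1]
turn units [-0.    0.01 -0.04] shift units: now-axes [-3.93 -3.74 -0.1 ] final axes [-3.92 -3.75 -0.1 ]
```

View pics/s3.png

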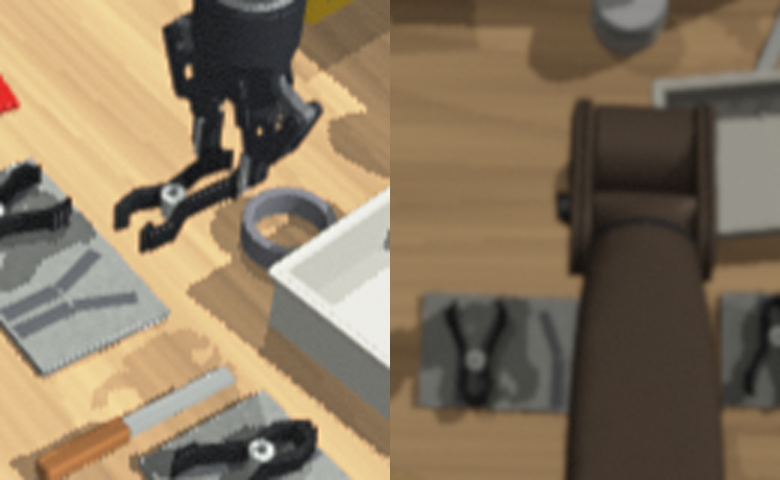

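View 6 shows the clamp held level with its jaws open, and place_4 undisturbed. I'll move over the tub and check the tub corners in the side view.

Emit:
send_rows(translation=[[-0.8, -0.75, 0], [-0.8, -0.75, 0], [-0.8, -0.75, 0], [-0.8, -0.75, 0], [-0.7, -0.74, 0]], rotation=[[0, 0, 0], [0, 0, 0], [0, 0, 0], [0, 0, 0], [0, 0, 0]], grip=[30, 30, 30, 30, 30])

```text
time: 8.35
eef_pos: [0.7216, -0.0177, 0.1261]
tcp_rot: [-0.056, 0.998, 0.0, -0.001]
contact_force: [-0.4, -0.0, -0.7]
opening: 0.435
```

```bash
python3 - <<'E'
from h import *
import pickle
c=pickle.load(open("side0.pkl","rb")); top=pickle.load(open("top0.pkl","rb"))
C=np.array([.692,-.064]); a=np.radians(6.4); X=np.array([np.cos(a),np.sin(a)]); Y=np.array([-X[1],X[0]])
S=4; out=[]
for cam,(x0,y0,x1,y1) in ((c,(375,225,520,345)),(top,(340,140,450,225))):
    im=cv2.resize(cam["image"][y0:y1,x0:x1],None,fx=S,fy=S,interpolation=cv2.INTER_CUBIC)
    for hx,hy,z,col in((75,97.5,.06,(0,0,255)),(70,92.5,.06,(0,255,0)),(70,92.5,.005,(255,0,0))):
        q=[proj(cam,[*(C+X*i*hx/1000+Y*j*hy/1000),z]) for i,j in((1,1),(1,-1),(-1,-1),(-1,1))]
        cv2.polylines(im,[np.int32((np.array(q)-[x0,y0]+.5)*S)],True,col,1)
    out.append(im)
h=max(o.shape[0] for o in out); out=[cv2.copyMakeBorder(o,0,h-o.shape[0],0,0,0) for o in out]
o=np.hstack(out); cv2.imwrite("pics/tub.png",cv2.resize(o,None,fx=798/o.shape[1],fy=798/o.shape[1])); print(o.shape)
E
python3 go.py .7237 -.0192 .13 6.4
```

```text
(480, 1020, 3)
t 8.35 p [ 0.7216 -0.0177  0.1261] open mm 37.2 F [-0.4 -0.  -0.7]
turn units [ 0.01 -0.01 -0.01] shift units: now-axes [-0.06 -0.06 -0.13] final axes [-0.06 -0.06 -0.13]
```

View pics/tub.png

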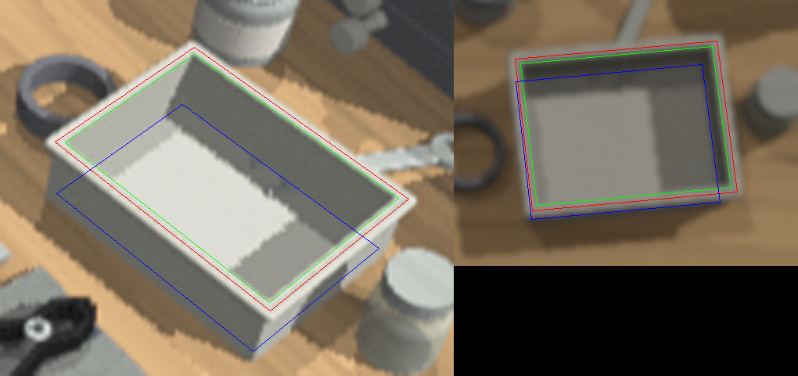

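View 7 shows the tub model (0.692, -0.064, yaw 6.4°) fitting the rim in both views. Lowering.

Emit:
send_rows(translation=[[-0.06, -0.06, 0.8], [0, 0, 0.8], [0, 0, 0.8], [0, 0, 0.7], [0, 0, 0.3]], rotation=[[0, 0, 0], [0, 0, 0], [0, 0, 0], [0, 0, 0], [0, 0, 0]], grip=[30, 30, 30, 30, 30])

```text
time: 8.98
eef_pos: [0.7221, -0.019, 0.0215]
tcp_rot: [-0.055, 0.998, 0.0, -0.002]
contact_force: [-0.3, 0.0, -0.5]
opening: 0.438
```

Emit:
send_rows(translation=[[0, 0, 0.1], [0, 0, 0.1], [0, 0, 0]], rotation=[[0, 0, 0], [0, 0, 0], [0, 0, 0]], grip=[30, 30, 30])

```text
time: 9.35
eef_pos: [0.7243, -0.0198, 0.0192]
tcp_rot: [-0.055, 0.998, -0.0, 0.001]
contact_force: [1.2, -0.1, -1.0]
opening: 0.436
```

Emit:
send_rows(translation=[[0, 0, 0.1], [0, 0, 0]], rotation=[[0, 0, 0], [0, 0, 0]], grip=[30, 30])

```text
time: 9.6
eef_pos: [0.7245, -0.0199, 0.0162]
tcp_rot: [-0.055, 0.998, -0.0, 0.001]
contact_force: [1.1, -0.2, 1.1]
opening: 0.435
```

```bash
python3 - <<'E'
from h import *
c=eyes.read_camera("side"); im=c["image"]; print(ctrl.get_state()["contact_force"])
cv2.imwrite("pics/s4.png",cv2.resize(im[200:340,370:530],None,fx=4,fy=4,interpolation=cv2.INTER_CUBIC))
E
```

```text
[0.73738905 0.1130806  1.05222818]
```

View pics/s4.png

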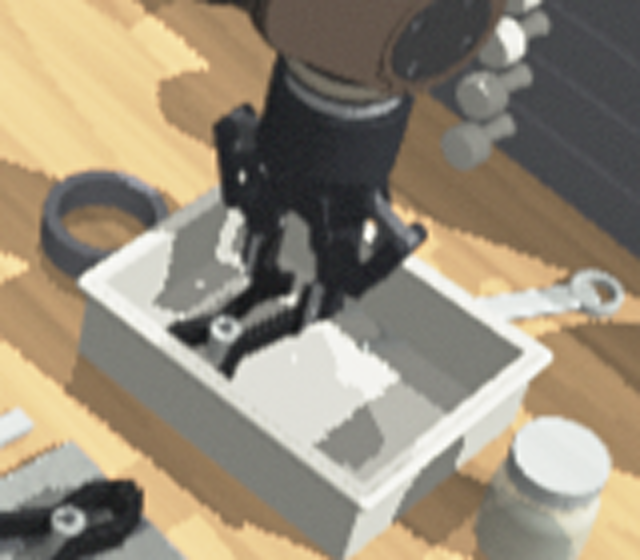

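View 8 shows the clamp at floor level in the tub's +y half, clear of the walls. Releasing to 64 mm and rising.

Emit:
send_rows(translation=[[0, 0, 0.03], [0, 0, 0], [0, 0, 0], [0, 0, 0], [0, 0, 0]], rotation=[[0, 0, 0], [0, 0, 0], [0, 0, 0], [0, 0, 0], [0, 0, 0]], grip=[50, 60, 65, 65, 65])

```text
time: 10.28
eef_pos: [0.7238, -0.0197, 0.0145]
tcp_rot: [-0.055, 0.998, -0.0, 0.0]
contact_force: [-0.0, -0.4, -0.6]
opening: 0.761
```

Emit:
send_rows(translation=[[0, 0, -0.4], [0, 0, -0.8], [0, 0, -0.9], [0, 0, -0.9], [0.6, -0.4, 0]], rotation=[[0, 0, 0], [0, 0, 0], [0, 0, 0], [0, 0, 0], [0, 0, 0.4]], grip=[65, 65, 65, 65, 76])

```text
time: 10.9
eef_pos: [0.7108, -0.0335, 0.1114]
tcp_rot: [-0.038, 0.999, -0.001, 0.005]
contact_force: [-0.3, 0.1, -0.1]
opening: 0.889
```

```bash
python3 go.py .464 -.078 .075 0
```

```text
t 10.9 p [ 0.7108 -0.0335  0.1114] open mm 75.9 F [-0.3  0.1 -0.1]
turn units [-0.03  0.12  0.87] shift units: now-axes [ 8.33 -0.85  1.13] final axes [ 8.23 -1.48  1.21]
```

Emit:
send_rows(translation=[[0.9, -0.1, 0], [0.9, -0.1, 0], [0.9, -0.2, 0], [0.9, -0.2, 0], [0.9, -0.2, 0]], rotation=[[0, 0, 0.4], [0, 0, 0.5], [0, 0, 0], [0, 0, 0], [0, 0, 0]], grip=[76, 76, 76, 76, 76])

```text
time: 11.52
eef_pos: [0.5727, -0.0609, 0.107]
tcp_rot: [0.002, 1.0, -0.001, 0.002]
contact_force: [-0.1, 0.1, 0.1]
opening: 0.893
```

Emit:
send_rows(translation=[[0.9, -0.2, 0.2], [0.9, -0.2, 0.3], [0.9, -0.2, 0.3], [0.9, -0.1, 0.3], [0, 0, 0]], rotation=[[0, 0, 0], [0, 0, 0], [0, 0, 0], [0, 0, 0], [0, 0, 0]], grip=[76, 76, 76, 76, 76])

```text
time: 12.15
eef_pos: [0.4636, -0.0811, 0.0722]
tcp_rot: [0.002, 1.0, -0.0, 0.0]
contact_force: [0.7, 0.5, 0.1]
opening: 0.894
```

```bash
python3 go.py .464 -.078 .014 0; python3 - <<'E'
from h import *
import pickle
c=eyes.read_camera("side"); b=eyes.read_camera("top"); pickle.dump((c,b),open("s5.pkl","wb"))
f=lambda im,s:cv2.resize(im,None,fx=s,fy=s,interpolation=cv2.INTER_CUBIC)
a=f(c["image"][225:445,330:520],2.7); d=f(b["image"][140:275,350:440],2.7); d=cv2.copyMakeBorder(d,0,a.shape[0]-d.shape[0],0,0,0); o=np.hstack([a,d]);print(o.shape)
cv2.imwrite("pics/s5.png",o)
E
```

```text
t 12.15 p [ 0.4636 -0.0811  0.0722] open mm 76.4 F [0.7 0.5 0.1]
turn units [-0.    0.01 -0.05] shift units: now-axes [-0.01  0.1   1.94] final axes [-0.01  0.1   1.94]
(594, 756, 3)
```

View pics/s5.png

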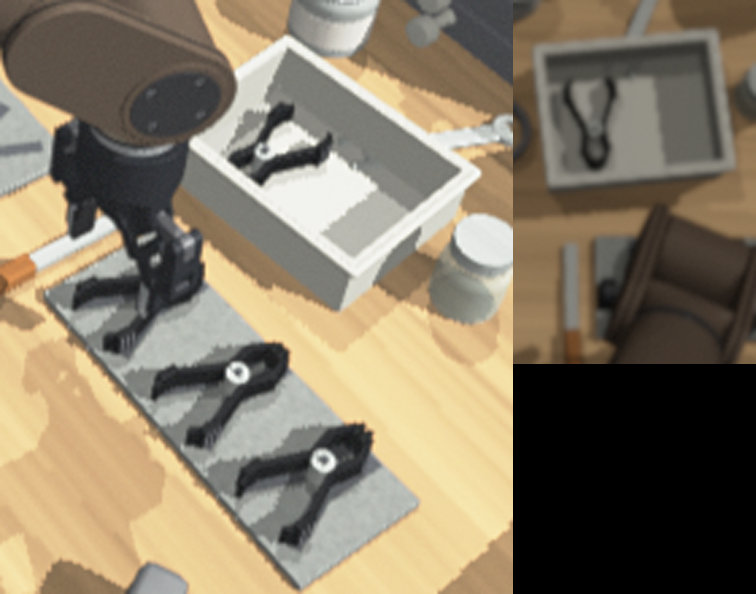

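View 9 shows the first weak clamp flat in the tub's +y half, clear of the walls. The board_3 grips are at about (125,330)/(88,285), (207,423)/(168,377) and (298,522)/(253,470) in the crop.

```bash
python3 - <<'E'
from h import *
import pickle
c=pickle.load(open("s5.pkl","rb"))[0]
for n,a,b,pv in [(1,(125,330),(88,285),(125,330)),(2,(207,423),(168,377),(238,372)),(3,(298,522),(253,470),(323,460))]:
    w=[ray(c,(p[0]/2.7+330-.4,p[1]/2.7+225-.4),.030)[:2] for p in(a,b,pv)]
    print(n,np.round(w,4).tolist(),"mid",np.round((w[0]+w[1])/2,4),np.linalg.norm(w[0]-w[1]))
E
```

```text
1 [[0.4628, -0.1017], [0.4652, -0.053], [0.4628, -0.1017]] mid [ 0.464  -0.0774] 0.04874630233728363
2 [[0.4617, -0.1975], [0.4632, -0.1519], [0.5092, -0.1774]] mid [ 0.4624 -0.1747] 0.045623465292013235
3 [[0.4627, -0.2915], [0.4638, -0.2444], [0.5104, -0.2661]] mid [ 0.4632 -0.2679] 0.04713392934982611
```

Emit:
send_rows(translation=[[0, 0.1, 0.4], [0, 0, 0.6], [0, 0, 0.6], [0, 0, 0.3], [0, 0, 0]], rotation=[[0, 0, 0], [0, 0, 0], [0, 0, 0], [0, 0, 0], [0, 0, 0]], grip=[76, 76, 76, 76, 76])

```text
time: 12.88
eef_pos: [0.4644, -0.0778, 0.0137]
tcp_rot: [0.001, 1.0, 0.0, -0.001]
contact_force: [-0.3, 0.2, 0.4]
opening: 0.89
```

Emit:
send_rows(translation=[[0, 0, 0], [0, 0, 0], [0, 0, 0], [0, 0, 0], [0, 0, 0]], rotation=[[0, 0, 0], [0, 0, 0], [0, 0, 0], [0, 0, 0], [0, 0, 0]], grip=[30, 30, 30, 30, 30])

```text
time: 13.5
eef_pos: [0.4669, -0.079, 0.0174]
tcp_rot: [0.001, 1.0, -0.001, 0.002]
contact_force: [-2.5, 2.4, 10.3]
opening: 0.451
```

Emit:
send_rows(translation=[[0, 0, 0], [0, 0, 0]], rotation=[[0, 0, 0], [0, 0, 0]], grip=[30, 30])

```text
time: 13.75
eef_pos: [0.467, -0.079, 0.0175]
tcp_rot: [0.001, 1.0, -0.001, 0.002]
contact_force: [-2.9, 1.3, 10.8]
opening: 0.451
```

Opening is 38.5 mm, so place_1 is the second weak one. Lift it and carry it to the tub's -y half.

Emit:
send_rows(translation=[[0, 0, -0.4], [0, 0, -0.8], [0, 0, -0.8], [0, 0, -0.9], [0, 0, -0.9]], rotation=[[0, 0, 0], [0, 0, 0], [0, 0, 0], [0, 0, 0], [0, 0, 0]], grip=[30, 30, 30, 30, 30])

```text
time: 14.38
eef_pos: [0.4643, -0.078, 0.1297]
tcp_rot: [0.002, 1.0, -0.0, 0.0]
contact_force: [-0.2, -0.2, -0.2]
opening: 0.444
```

Emit:
send_rows(translation=[[-0.6, -0.1, 0], [-0.8, -0.1, 0], [-0.9, -0.2, 0], [-0.9, -0.2, 0], [-0.9, -0.2, 0]], rotation=[[0, 0, -0.4], [0, 0, -0.5], [0, 0, -0.4], [0, 0, 0], [0, 0, 0]], grip=[30, 30, 30, 30, 30])

```text
time: 15.0
eef_pos: [0.5897, -0.0934, 0.1289]
tcp_rot: [-0.055, 0.998, -0.0, 0.0]
contact_force: [-0.4, 0.1, -1.5]
opening: 0.446
```

```bash
python3 go.py .6604 -.1098 .13 6.4
```

```text
t 15.0 p [ 0.5897 -0.0934  0.1289] open mm 38.1 F [-0.4  0.1 -1.5]
turn units [-0.    0.   -0.02] shift units: now-axes [-2.28 -0.8  -0.04] final axes [-2.28 -0.81 -0.04]
```

Emit:
send_rows(translation=[[-0.8, -0.3, 0], [-0.8, -0.3, 0], [-0.5, -0.2, 0], [0, 0, 0]], rotation=[[0, 0, 0], [0, 0, 0], [0, 0, 0], [0, 0, 0]], grip=[30, 30, 30, 30])

```text
time: 15.5
eef_pos: [0.6547, -0.1105, 0.1287]
tcp_rot: [-0.055, 0.998, -0.0, 0.0]
contact_force: [0.5, -1.1, -0.8]
opening: 0.443
```

```bash
python3 go.py .6604 -.1098 .018 6.4; python3 - <<'E'
from h import *
c=eyes.read_camera("side"); im=c["image"]
cv2.imwrite("pics/s6.png",cv2.resize(im[180:350,360:540],None,fx=3.5,fy=3.5,interpolation=cv2.INTER_CUBIC))
E
```

```text
t 15.5 p [ 0.6547 -0.1105  0.1287] open mm 37.9 F [ 0.5 -1.1 -0.8]
turn units [-0.    0.   -0.02] shift units: now-axes [-0.19  0.    3.69] final axes [-0.19  0.    3.69]
```

View pics/s6.png

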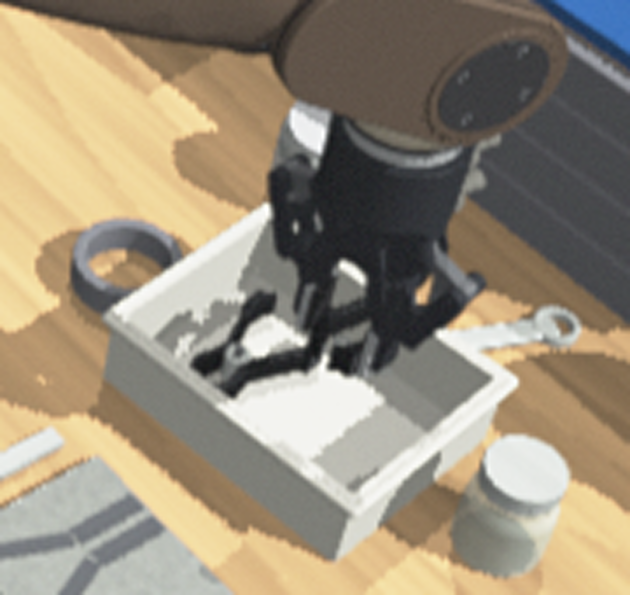

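View 10 shows the clamp held level over the tub's -y half. Before lowering I'll check the jar's clearance from the gripper knuckles.

```bash
python3 - <<'E'
from h import *
import pickle
t=pickle.load(open("top0.pkl","rb")); j=ray(t,(628/3.5+265-.4,103/3.5+140-.4),.075)[:2]
a=np.radians(6.4); X=np.array([np.cos(a),np.sin(a)]); Y=np.array([-X[1],X[0]]); d=j-[.692,-.064]
print("jar",j,"tub frame",d@X,d@Y, "grip x -36.5")
s=pickle.load(open("s3.pkl","rb"))[0]  # knuckle (318,108) in 3x crop, tcp (.5944,.0794,.1269)
p=(318/3+300,108/3+180)
for z in(.17,.19,.21): q=ray(s,p,z)[:2]; print(z-.1269, (q-[.5944,.0794])@Y,(q-[.5944,.0794])@X)
E
```

```text
jar [ 0.72248438 -0.20931617] tub frame 0.014096157258034118 -0.14780860966497206 grip x -36.5
0.0431 -0.026979230514437458 0.06120151113182755
0.06309999999999999 -0.04037050762250857 0.042947784922381424
0.08309999999999998 -0.0537617847305798 0.02469405871293528
```

The jar is clear: its near edge is at tub y = -120 mm, the knuckles reach to about -107, and they stay above the jar top. Lowering.

Emit:
send_rows(translation=[[-0.19, 0, 0.8], [0, 0, 0.8], [0, 0, 0.8], [0, 0, 0.7], [0, 0, 0.4]], rotation=[[0, 0, 0], [0, 0, 0], [0, 0, 0], [0, 0, 0], [0, 0, 0]], grip=[30, 30, 30, 30, 30])

```text
time: 16.18
eef_pos: [0.6588, -0.1093, 0.022]
tcp_rot: [-0.055, 0.998, 0.0, -0.001]
contact_force: [-0.3, 0.1, -0.2]
opening: 0.448
```

Emit:
send_rows(translation=[[0, 0, 0.2], [0, 0, 0]], rotation=[[0, 0, 0], [0, 0, 0]], grip=[30, 30])

```text
time: 16.42
eef_pos: [0.66, -0.1097, 0.0175]
tcp_rot: [-0.055, 0.998, -0.0, 0.0]
contact_force: [1.1, 0.4, 0.2]
opening: 0.442
```

Emit:
send_rows(translation=[[0, 0, 0.05], [0, 0, 0]], rotation=[[0, 0, 0], [0, 0, 0]], grip=[30, 30])

```text
time: 16.68
eef_pos: [0.6603, -0.1098, 0.0166]
tcp_rot: [-0.055, 0.998, -0.0, 0.001]
contact_force: [-0.1, 0.2, -1.2]
opening: 0.447
```

Emit:
send_rows(translation=[[0, 0, 0.06], [0, 0, 0], [0, 0, 0], [0, 0, 0], [0, 0, 0]], rotation=[[0, 0, 0], [0, 0, 0], [0, 0, 0], [0, 0, 0], [0, 0, 0]], grip=[30, 50, 60, 65, 65])

```text
time: 17.3
eef_pos: [0.6601, -0.1095, 0.0144]
tcp_rot: [-0.055, 0.998, 0.0, 0.0]
contact_force: [-0.7, 1.7, 0.6]
opening: 0.762
```

Emit:
send_rows(translation=[[0, 0, 0], [0, 0, -0.3], [0, 0, -0.7], [0, 0, -0.9], [0, 0, -0.9]], rotation=[[0, 0, 0], [0, 0, 0], [0, 0, 0], [0, 0, 0], [0, 0, 0]], grip=[65, 65, 65, 65, 65])

```text
time: 17.92
eef_pos: [0.6605, -0.11, 0.1009]
tcp_rot: [-0.055, 0.998, -0.0, 0.001]
contact_force: [0.7, -0.4, -0.0]
opening: 0.762
```

Emit:
send_rows(translation=[[0, 0, -0.9], [0.7, 1, -0.5], [0.9, 1, -0.5], [0.9, 1, 0], [0.9, 1, 0]], rotation=[[0, 0, 0], [0, 0, 0], [0, 0, 0], [0, 0, 0], [0, 0, 0]], grip=[65, 65, 65, 65, 65])

```text
time: 18.55
eef_pos: [0.5451, -0.0011, 0.1575]
tcp_rot: [-0.055, 0.998, -0.0, 0.002]
contact_force: [-0.2, -0.2, 0.1]
opening: 0.76
```

Emit:
send_rows(translation=[[0, 1, 0], [0, 1, 0], [0, 1, 0], [0, 1, 0], [0, 0, 0]], rotation=[[0, 0, 0], [0, 0, 0], [0, 0, 0], [0, 0, 0], [0, 0, 0]], grip=[65, 65, 65, 65, 65])

```text
time: 19.18
eef_pos: [0.5323, 0.119, 0.1569]
tcp_rot: [-0.057, 0.998, -0.0, 0.001]
contact_force: [0.4, -0.6, -0.3]
opening: 0.761
```

```bash
python3 - <<'E'
from h import *
import pickle
c=eyes.read_camera("side"); b=eyes.read_camera("top"); pickle.dump((c,b),open("s7.pkl","wb")); print(ctrl.get_state()["eef_pos"])
f=lambda im,s:cv2.resize(im,None,fx=s,fy=s,interpolation=cv2.INTER_CUBIC)
a=f(c["image"][210:450,310:530],2); d=f(b["image"][140:280,320:490],2); d=cv2.copyMakeBorder(d,0,a.shape[0]-d.shape[0],0,0,0); o=np.hstack([a,d]);print(o.shape)
cv2.imwrite("pics/s7.png",o)
E
```

```text
[0.53258045 0.11747733 0.15643845]
(480, 780, 3)
```

View pics/s7.png

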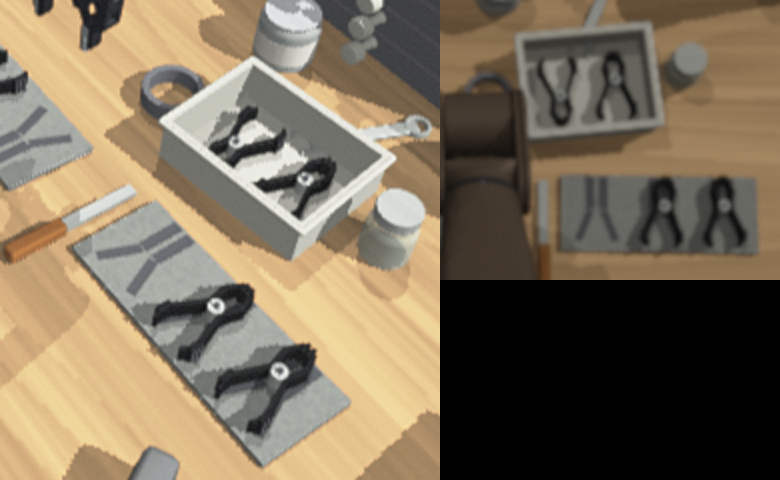

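View 11 shows both weak clamps flat in the tub and apart, and places 2 and 3 still filled. One numeric check of their clearance from the walls before handing in.

```bash
python3 - <<'E'
from h import *
import pickle
b=pickle.load(open("s7.pkl","rb"))[1]; a=np.radians(6.4); X=np.array([np.cos(a),np.sin(a)]); Y=np.array([-X[1],X[0]])
im=b["image"]; m=(im.max(2)<45).astype(np.uint8); k=np.zeros_like(m); k[160:206,366:424]=m[160:206,366:424]
for z in (.017,.029):
  for c in cv2.findContours(k,0,1)[0]:
    if cv2.contourArea(c)<60: continue
    w=np.array([ray(b,p[0],z)[:2]-[.692,-.064] for p in c]); print(z,"x",np.round([(w@X).min(),(w@X).max()],3),"y",np.round([(w@Y).min(),(w@Y).max()],3))
for n in(0,1):
  pass
t=pickle.load(open("top0.pkl","rb"))["image"].astype(int); d=np.abs(t-im).max(2)
print("change: b3 places 2-3",(d[222:270,412:482]>40).sum(),"jar",(d[155:190,432:458]>40).sum())
s=pickle.load(open("side0.pkl","rb"))["image"].astype(int); e=np.abs(s-pickle.load(open("s7.pkl","rb"))[0]["image"]).max(2)
print("side: offcut",(e[240:285,210:250]>40).sum(),"place4",(e[228:265,275:318]>40).sum(),"file",(e[300:345,310:382]>40).sum(),"tape",(e[240:272,378:402]>40).sum(),"tape measure",(e[430:480,360:402]>40).sum())
E
```

```text
change: b3 places 2-3 0 jar 0
side: offcut 45 place4 69 file 387 tape 0 tape measure 0
```

```bash
python3 - <<'E'
from h import *
import pickle
c,b=pickle.load(open("s7.pkl","rb")); a=np.radians(6.4); X=np.array([np.cos(a),np.sin(a)]); Y=np.array([-X[1],X[0]])
im=b["image"]; k=np.zeros(im.shape[:2],np.uint8); k[158:206,364:424]=(im.max(2)<60)[158:206,364:424]
for q in cv2.findContours(k,0,1)[0]:
    if cv2.contourArea(q)<40: continue
    w=np.array([ray(b,p[0],.025)[:2]-[.692,-.064] for p in q]); print("x",np.round([(w@X).min(),(w@X).max()],3),"y",np.round([(w@Y).min(),(w@Y).max()],3))
s=pickle.load(open("side0.pkl","rb"))["image"].astype(int); e=np.abs(s-c["image"]).max(2)
ys,xs=np.where(e[300:345,310:350]>40); print("file",len(ys),xs.min(initial=99)+310,xs.max(initial=0)+310)
o=np.hstack([cv2.resize(v[215:350,255:390].astype(np.uint8),None,fx=2.9,fy=2.9) for v in(s,c["image"])])
cv2.imwrite("pics/s8.png",o)
E
```

```text
x [-0.056  0.043] y [0.029 0.07 ]
x [-0.018  0.052] y [-0.06  -0.023]
x [0.055 0.076] y [-0.092  0.08 ]
file 2 349 349
```

View pics/s8.png

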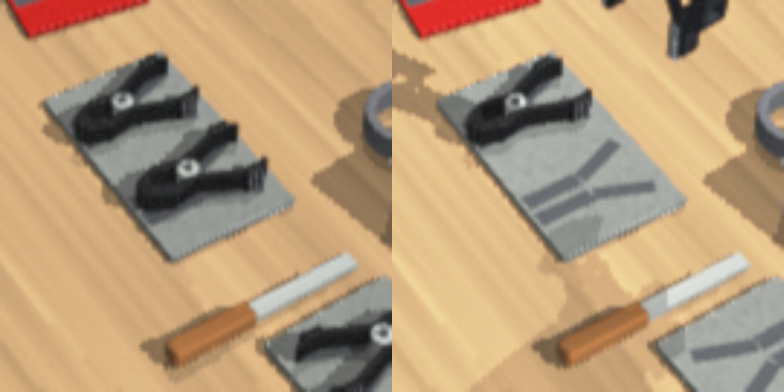

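View 12 shows place_4 still filled and on its outline, and the file and tape roll unmoved. In the tub, the two clamps lie within x −56…+52 mm of the ±70 inside. Handing in.

```bash
python3 -c "
from h import *
print(ticket.sign_off(), ctrl.get_state()['time'])"
```

```text
the job is handed in; nothing more can be done
the job is handed in; nothing more can be done
```

The two weak clamps, from place_5 and place_1, are now in the white tub. I handed the job in at about 19 s of the 67 s allowed.

- **Squeeze results at 15 N:** place_4 stayed at 59 mm (stiff). Place_5 went to 37.7 mm and place_1 to 38.5 mm (both weak). I did not squeeze place_2 or place_3, because two weak clamps had already been found and the task names exactly two.
- **Tub:** in the last pictures both clamps lie flat and apart. Along the tub's x they span −56 to +52 mm, against inner walls at ±70 mm. In y, I placed them about 42 mm either side of the middle.
- **Rest of the bench:** the camera comparison showed no change at places 2 and 3, the jar, the tape roll or the tape measure. The place_4 clamp is still on its outline, shifted about 1 mm at most by the squeeze.
- **Checks that disagreed:**
  - The first tub mask found nothing and had to be redone with a looser threshold. Even then it only partly outlined the second clamp.
  - A first comparison flagged the file, but that area included the emptied place_1; the narrower area showed no change.
  - Small differences around the off-cut (45 pixels) look like the arm's shadow, but I did not check them further.

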